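# Change over the work in a bed fixture

### The arm

A 6-joint arm with a two-finger parallel gripper is mounted at the origin on a cart in front of the work surface, level with it; the furniture and walls round the work are solid. World frame = base frame: x ahead of the robot, y to its left, z up, the work surface at z = 0. Lengths are in mm, angles in rad, forces in N, time in s.
With the tool pointing down it reaches from about 350 to 775 mm from the base axis. Payload 7.3 kg.
Tool frame: the origin (TCP) lies midway between the tips of the shut fingers; the grasp point (between the pads) lies 19 mm behind it; z points along the fingers, y is the line along which they close (so a half turn about z gives the same grasp; the last joint's range is limited). The gripper opens to 92 mm and grips with 3 to 60 N. Pads are 19 mm wide; open, the fingers measure 130 mm over their backs; the gripper's body (75 mm by 190 mm) begins 47 mm behind the grasp point.
Start: joints at [-1.288, 0.342, 1.524, -0, 1.275, -0.146], TCP at [218.308, -477.479, 226.741] pointing down, gripper open.
Joint ranges: [-2.53, 2.53], [-0.77, 2.02], [0.04, 2.7], [-1, 4.14], [0.28, 2.66], [-3.11, 3.11]. Speed limits (rad/s): [2.57, 2.57, 3.14, 3.14, 3.14, 3.14].

### API

Orientations are given as [roll, pitch, yaw] about the fixed x, y, z axes, in that order (R = Rz(yaw) Ry(pitch) Rx(roll)).
In Python, from plant import monitor, optics, workorder gives the robot as it stands. The module is installed in compiled form; this text tells all that it offers.
- The arm moves only by the tool servo_tool, never from a script. Its arguments are lists of equal length, an entry for each row: "linear": the shift along the tool's x, y, z as a fraction of full scale, a list of three; "spin": the turn about the tool's z as a fraction of full scale. In form: {"linear": [[dx, dy, dz], ...], "spin": [spin, ...]}. A call has exactly 8 rows; each row shifts and turns the commanded pose from where the row before left it, along the tool's axes as they then stand; what a row does not reach is not made up. Full scale, the value 1, is 200 mm for a shift and 90 degrees for a turn. A row lasts 1/8 s, in which the tool goes at most 62.5 mm and 10.7 degrees, less where a joint would pass 70% of its speed; a pose out of reach is approached as far as the arm can. A call with a number of a shift or a turn outside -1 to 1 is refused whole. A call with a gripper value outside its range is refused whole. "hand" is the opening, from -1 (shut) to 1 (fully open), set as the call begins (left out, the last holds). The fingers move at their own pace and stop on an object; the grip force is fixed at half the most. Time passes only in rows, so rows that do not move let the fingers close, or fill a call up. It gives the time, the measured TCP pose, the force, the opening and the grip force at its end, in the units of the state.
- monitor.get_obs(): the state, without advancing time (a new reading comes with each control period).
- optics.capture(name): name is "scene" or "top"; returns a dict with "frame" (400x640x3 uint8, blue, green, red), "K" (3x3 intrinsics, pixels), "D" ([k1, k2, p1, p2, k3] as OpenCV has them; the pictures are not rectified), "world_to_cam" (4x4, takes a point from world to camera coordinates). Camera axes: x right, y down, z forward; pixel columns grow to the right and rows downward; lengths in mm; the calibration is good to about 2 mm. A picture is of the moment at which its call begins. There is no depth.
- workorder.close_job(): hands the job in; it is judged then, once.
The state is a dict: "time": time; "joint_positions": joint angles; "dq": joint speeds; "tau": joint torques, N m; "tool_pos": TCP position; "tcp_rot": TCP orientation; "contact_force": force on the tool from outside, world axes, zero at the start; "moment": the same for the moment, N m; "grip_width": finger opening in mm; "finger_force": force on a finger pad.
Only numpy, scipy, OpenCV 4.12 (cv2) and the standard library are available. Lean on these libraries where they do the work, as an engineer would, in place of code of your own. Each camera call takes 0.05 s, during which the arm holds its last target. There are 200 camera calls.

### The job

The collet stand (the wooden block with three bores) in the bed fixture is finished. Take off both hold-down straps and lay them flat on the black rubber mat, then lay the stand flat in the grey tray and set the plain fresh blank fully down in the fixture's nest in its place. Last, put each strap back squarely as it lay, flat across the heel block of its own colour and the blank.

Things in the scene. Friction and masses are not known exactly. Their poses are not given: they have to be found in the camera images.
- fixture: dark brown fixture plate, fixed for the run, 200 x 230 x 12 mm, its long side along its y. Origin: centre of its underside, on the table. The work lies in a nest on the -x half; two heel blocks stand on the +x half. The +x side points away from the robot, within about 9 degrees.
- nest (a point): centre of the nest floor: the fixture's top face (12 mm above the table), 50 mm to the -x side of the fixture's origin; axes as the fixture's. Four aluminium corner locators, 9 mm high, enclose a space 57 mm (x) by 177 mm (y); they lie within 42 mm of its ends, the middle of the long sides is open for the fingers.
- heel_red: red heel block with a bare steel top, fixed on the fixture, 40 (x) x 46 (y) x 24 mm high, as high as the work in the nest. Origin: centre of its underside, on the fixture plate (12 mm above the table), 105 mm to the +x side of the nest's centre and 58 mm to one side in y; which side differs from start to start. Axes as the fixture's.
- heel_blue: blue heel block, otherwise the same as the red one, on the other side.
- strap_red: light metal hold-down strap 34 x 130 x 12 mm, both ends painted red, a wing bolt fixed in its middle (46 mm high in all), 0.28 kg. Origin: centre of its underside; y along it. At the start flat across red heel block and work, along the fixture's x, its centre about 50 mm to the -x side of the heel's. Not screwed down, lifts straight off. Grasp across the middle, where a gap lies beneath.
- strap_blue: the same with both ends painted blue; at the start across the blue heel block and the work.
- stand: finished collet stand: light wooden block 50 x 170 x 24 mm with three 26 mm bores in its top; in the nest at the start, under the straps. Origin: centre of its underside; y along its length. Grasp across its 50 mm width at the middle. 0.15 kg nominal.
- blank: fresh blank: plain light wooden block 50 x 170 x 24 mm without bores, lying on the table beside the fixture. Origin: centre of its underside; y along its length. 0.17 kg nominal.
- mat: black ribbed rubber mat, fixed, 150 (x) x 160 (y) x 4 mm thick, flat on the table at one side. Origin: centre of its underside. There is room for both straps side by side along its y, 36 mm to either side of the middle.
- tray: low open grey tray, fixed, 130 (x) x 210 (y) x 22 mm high, walls and floor 5 mm thick, on the table at one side. Origin: centre of its underside; y along its length. It takes one stand lying along it.

How it is judged:
By the outcome, as a careful person would: the job done as asked, in the order asked, and still so for the second after the job is handed in, with the robot touching nothing.
It also fails if it takes over 141 s, if anything falls off the work surface, if the arm or the gripper's body presses on something with over 40 N, if the wrist force passes 120 N, or if a joint passes its speed limit or range.

## Working session

There is one attempt and no reset: what is moved stays moved. The work goes in short steps, Python scripts to look and compute and a tool call to move; the robot and the scene stay as the last step left them, time stands still between calls to the robot, and variables do not carry over. Pictures are saved under pics/ and viewed, at most 14 in all, crops included, and the job is handed in when it is done.

Besides the shell and the picture viewer there is one more tool, called after "Emit:" by a JSON object that holds its "method" and its "body", one argument or row to a line. servo_tool: Moves the arm, as the interface text tells. Shift numbers are shares of 200 mm and turn numbers shares of 90 degrees, none past 1 either way. Its arguments: {"type":"object","properties":{"linear":{"type":"array","items":{"type":"array","items":{"type":"number","minimum":-1,"maximum":1}}},"spin":{"type":"array","items":{"type":"number","minimum":-1,"maximum":1}},"hand":{"type":"number"}},"required":["linear","spin"]}

```bash
mkdir -p pics
python3 - <<'E'
from plant import monitor, optics
import cv2, numpy as np
print(monitor.get_obs())
for n in ("scene","top"):
    c=optics.capture(n); cv2.imwrite(f"pics/{n}0.png",c["frame"]); np.savez(f"{n}0.npz",**c)
    print(n,c["K"],c["D"],c["world_to_cam"])
E
```

```text
{'time': 0.0, 'joint_positions': array([-1.28798168e+00,  3.42699135e-01,  1.52503159e+00, -2.03378653e-05,
        1.27537863e+00, -1.45991260e-01]), 'dq': array([-0.00064361,  0.00087371, -0.00097205, -0.00026498,  0.00073258,
        0.0011458 ]), 'tau': array([-7.19100171e-05, -4.31237555e+01, -2.44226557e+01,  7.18872109e-02,
        5.59757254e-02, -1.17280642e-04]), 'tool_pos': array([ 218.19052847, -477.06240757,  226.05211202]), 'tcp_rot': array([-3.14008925e+00, -2.01399652e-04,  4.28811688e-01]), 'contact_force': array([-0.03781845, -0.60905557, -0.01739412]), 'moment': array([-0.01074954,  0.01296864, -0.04487871]), 'finger_force': 0.0, 'grip_width': 91.58864215828639}
scene [[377.2475495    0.         314.48061376]
 [  0.         377.2475495  197.51378351]
 [  0.           0.           1.        ]] [-0.06855561  0.          0.          0.          0.        ] [[-8.94358033e-01 -4.47313736e-01 -5.84210254e-03  5.46933204e+02]
 [-1.76853889e-01  3.65536395e-01 -9.13841258e-01  1.21998211e+02]
 [ 4.10909248e-01 -8.16268072e-01 -4.06029585e-01  7.95154876e+02]
 [ 0.00000000e+00  0.00000000e+00  0.00000000e+00  1.00000000e+00]]
top [[473.71576571   0.         322.39167753]
 [  0.         473.71576571 194.13984972]
 [  0.           0.           1.        ]] [0.00162452 0.         0.         0.         0.        ] [[ 3.29838432e-03 -9.99968185e-01  7.26287571e-03  8.70076387e+01]
 [-9.97584958e-01 -3.79424237e-03 -6.93531166e-02  5.45031554e+02]
 [ 6.93784672e-02 -7.01658233e-03 -9.97565735e-01  1.28881480e+03]
 [ 0.00000000e+00  0.00000000e+00  0.00000000e+00  1.00000000e+00]]
```

View pics/scene0.png

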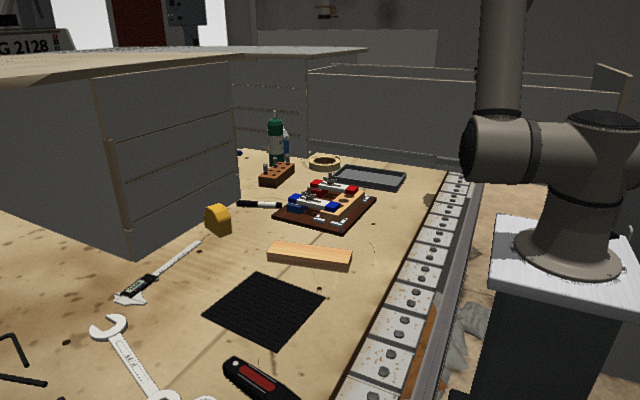

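View pics/top0.png

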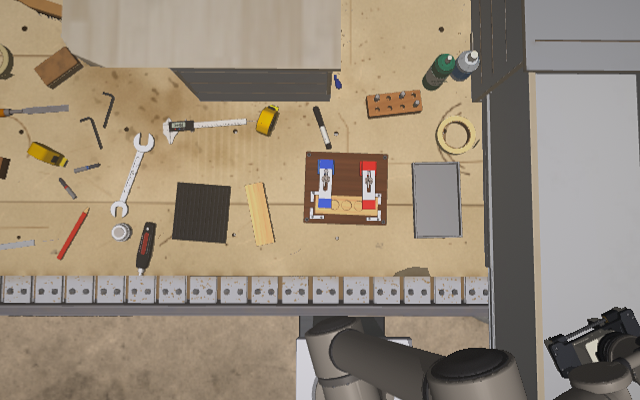

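```bash
cat > h.py <<'E'
import cv2, numpy as np
class Cam:
    def __init__(s,c):
        s.im=c["frame"]; s.K=c["K"]; s.D=np.array(c["D"]); T=c["world_to_cam"]; s.R=T[:3,:3]; s.t=T[:3,3]
        s.C=-s.R.T@s.t
    def rays(s,px):
        u=cv2.undistortPoints(np.float64(px).reshape(-1,1,2),s.K,s.D).reshape(-1,2)
        return np.c_[u,np.ones(len(u))]@s.R
    def plane(s,px,z):
        d=s.rays(px); return s.C+d*((z-s.C[2])/d[:,2])[:,None]
    def proj(s,P):
        return cv2.projectPoints(np.float64(P).reshape(-1,3),cv2.Rodrigues(s.R)[0],s.t,s.K,s.D)[0].reshape(-1,2)
def tri(a,pa,b,pb):
    out=[]
    for d,e in zip(a.rays(pa),b.rays(pb)):
        A=np.c_[d,-e]; k,*_=np.linalg.lstsq(A,b.C-a.C,rcond=None)
        p,q=a.C+d*k[0],b.C+e*k[1]; out.append(np.r_[(p+q)/2,np.linalg.norm(p-q)])
    return np.array(out)
E
python3 - <<'E'
import cv2
a=cv2.imread("pics/top0.png");b=cv2.imread("pics/scene0.png")
cv2.imwrite("pics/t1.png",cv2.resize(a[140:246,295:475],None,fx=4.4,fy=4.4,interpolation=cv2.INTER_CUBIC))
cv2.imwrite("pics/s1.png",cv2.resize(b[155:275,255:415],None,fx=5,fy=5,interpolation=cv2.INTER_CUBIC))
E
```

```text
(no output)
```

View pics/t1.png

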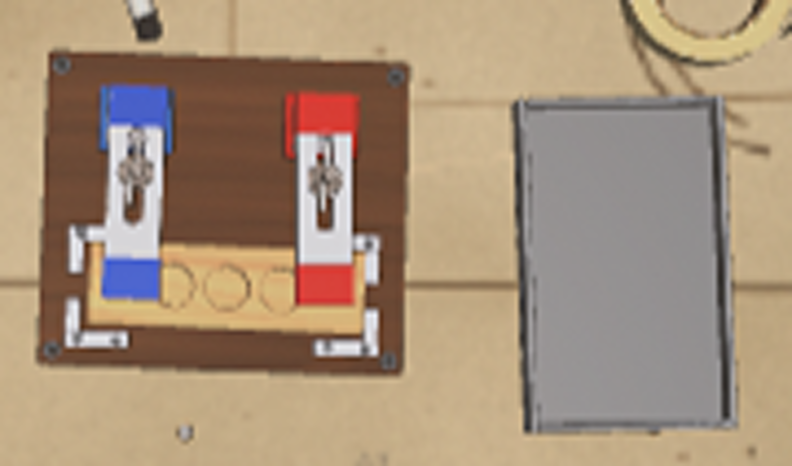

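View pics/s1.png

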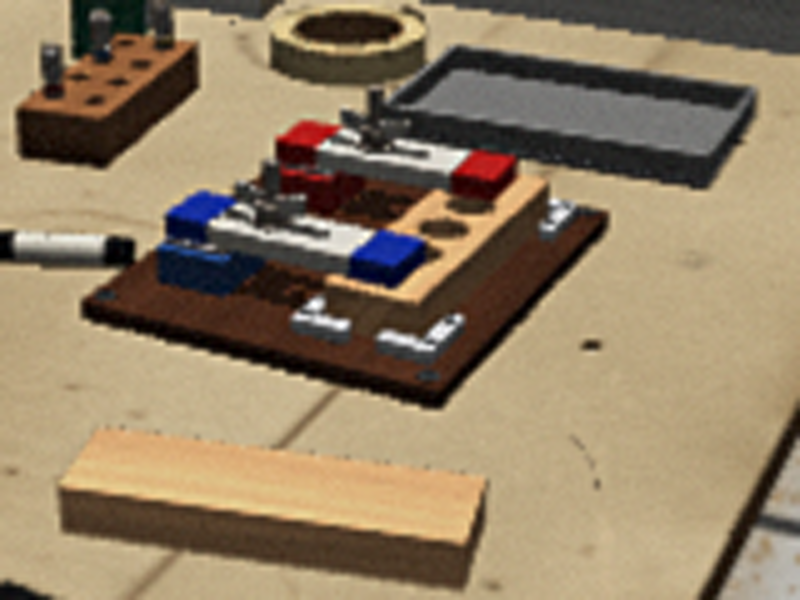

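Run:
```python
import numpy as np,cv2
from h import *
T=Cam(np.load("top0.npz"));S=Cam(np.load("scene0.npz"))
print(T.C,S.C); P=[[218,-477,226]]
print(T.proj(P),S.proj(P))
hsv=cv2.cvtColor(T.im,cv2.COLOR_BGR2HSV)
for n,p in dict(table=(240,235),blank=(258,210),blank2=(262,235),tray=(437,200),mat=(200,210),fix=(345,180),fix2=(310,215),stand=(345,208)).items(): print(n,hsv[p[1],p[0]])
print(T.plane([(488,280),(487,100),(330,100),(180,100),(470,0)],0)[:,:2])
cv2.imwrite("pics/t2.png",cv2.resize(np.hstack([T.im[:,440:640]]),None,fx=1.5,fy=1.5))
```

```text
[ 454.01229995   98.11592756 1322.84519369] [183.99347019 849.11548634 437.53864281]
[[570.53124108 331.5804981 ]] [[490.8521344  104.50005201]]
table [ 18  79 197]
blank [ 18 110 215]
blank2 [ 19 109 216]
tray [ 10   5 148]
mat [16 53 62]
fix [ 11 126 103]
fix2 [125   7 208]
stand [ 19 112 217]
[[ 309.28920232 -370.84201241]
 [ 816.27361333 -378.63358482]
 [ 813.9708145    68.09708542]
 [ 811.69077473  492.90100881]
 [1109.43845445 -335.46835227]]
```

View pics/t2.png

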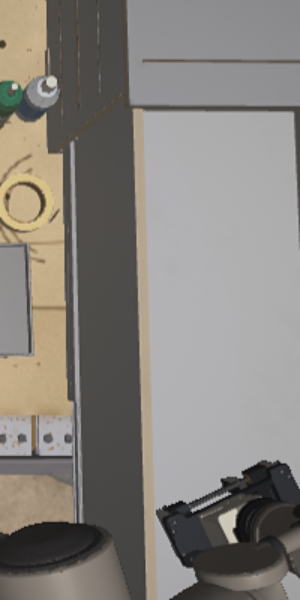

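Run:
```python
import numpy as np,cv2
from h import *
T=Cam(np.load("top0.npz"));S=Cam(np.load("scene0.npz"))
for z in (0,100,200,270):
  print(z,S.proj([[x,-375,z] for x in (-100,200,500,800)]).round().tolist(),T.proj([[x,-375,z] for x in (200,500,800)]).round().tolist())
cv2.imwrite("pics/s2.png",cv2.resize(S.im[20:200,230:640],None,fx=1.95,fy=1.95,interpolation=cv2.INTER_CUBIC))
```

```text
0 [[589.0, 198.0], [483.0, 182.0], [391.0, 168.0], [314.0, 156.0]] [[490.0, 320.0], [488.0, 211.0], [486.0, 106.0]]
100 [[599.0, 166.0], [488.0, 151.0], [394.0, 140.0], [314.0, 130.0]] [[505.0, 328.0], [502.0, 210.0], [499.0, 96.0]]
200 [[609.0, 131.0], [494.0, 119.0], [396.0, 110.0], [314.0, 103.0]] [[521.0, 337.0], [518.0, 208.0], [515.0, 84.0]]
270 [[616.0, 106.0], [498.0, 95.0], [398.0, 88.0], [314.0, 83.0]] [[535.0, 344.0], [531.0, 207.0], [528.0, 75.0]]
```

View pics/s2.png

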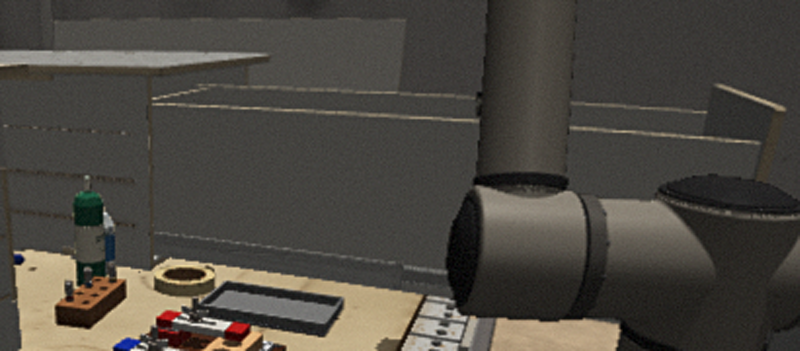

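```bash
cat > seg.py <<'E'
import cv2, numpy as np
from h import *
def quad(im,roi,f,scale=4,fill=True):
    x0,y0,x1,y1=roi; c=cv2.resize(im[y0:y1,x0:x1],None,fx=scale,fy=scale,interpolation=cv2.INTER_CUBIC)
    hsv=cv2.cvtColor(c,cv2.COLOR_BGR2HSV).astype(int); m=f(hsv[...,0],hsv[...,1],hsv[...,2],c.astype(int)).astype(np.uint8)*255
    m=cv2.morphologyEx(m,cv2.MORPH_OPEN,np.ones((5,5),np.uint8))
    k=max(cv2.findContours(m,cv2.RETR_EXTERNAL,cv2.CHAIN_APPROX_NONE)[0],key=cv2.contourArea)
    h=cv2.convexHull(k); q=cv2.approxPolyN(h,4,ensure_convex=True).reshape(-1,2) if hasattr(cv2,"approxPolyN") else None
    bx=cv2.boxPoints(cv2.minAreaRect(h))
    g=lambda p:(np.float64(p)+.5)/scale-.5+[x0,y0]
    return g(q),g(bx),cv2.contourArea(k)/scale**2
red=lambda h,s,v,c:((h<8)|(h>172))&(s>150)&(v>70)
blue=lambda h,s,v,c:(h>105)&(h<130)&(s>120)&(v>70)
dark=lambda h,s,v,c:v<100
brown=lambda h,s,v,c:v<150
grey=lambda h,s,v,c:(s<35)
wood=lambda h,s,v,c:(s>95)&(v>185)
E
python3 - <<'E'
from seg import *
np.set_printoptions(suppress=True,precision=1)
T=Cam(np.load("top0.npz"));S=Cam(np.load("scene0.npz"))
def rep(n,px,z):
    P=T.plane(px,z)[:,:2]; e=np.linalg.norm(np.roll(P,-1,0)-P,axis=1); print(n,P.round(1).tolist(),"mean",P.mean(0),"edges",e)
    d=np.roll(P,-1,0)-P; print("   ang",np.degrees(np.arctan2(d[:,1],d[:,0])))
for n,roi,f,z in [("mat",(165,175,236,248),dark,4),("tray",(406,155,470,245),grey,22),("fix",(298,145,394,230),brown,12),("blank",(240,176,282,252),wood,24)]:
    q,b,a=quad(T.im,roi,f); print(n,a,q.round(1).tolist()); rep("quad",q,z); rep("box",b,z)
E
```

```text
mat 3020.125 [[230.9, 186.1], [225.4, 242.9], [171.1, 238.9], [177.1, 181.9]]
quad [[567.2, 344.3], [409.6, 356.8], [420.1, 506.8], [578.5, 494.1]] mean [493.8 425.5] edges [158.1 150.4 158.9 150.3]
   ang [175.4  86.   -4.6 -94.3]
box [[420.4, 506.2], [579.0, 497.8], [567.6, 345.2], [409.1, 354.9]] mean [494. 426.] edges [158.8 153.  158.8 151.8]
   ang [ -3.  -94.3 176.5  85.7]
tray 3560.34375 [[462.1, 236.9], [413.9, 237.6], [411.4, 162.4], [458.9, 161.1]]
quad [[428.5, -294.4], [426.0, -162.0], [633.6, -157.2], [637.6, -289.0]] mean [ 531.5 -225.7] edges [132.5 207.6 131.9 209.2]
   ang [  91.1    1.3  -88.2 -178.5]
box [[633.3, -156.9], [638.5, -290.3], [429.1, -294.0], [424.1, -162.0]] mean [ 531.3 -225.8] edges [133.6 209.5 132.1 209.3]
   ang [ -87.8 -179.    92.1    1.4]
fix 5893.90625 [[387.9, 153.6], [386.4, 225.4], [302.6, 223.1], [305.4, 150.6]]
quad [[659.3, -93.6], [459.3, -88.2], [464.7, 143.2], [666.7, 136.8]] mean [562.5  24.5] edges [200.1 231.5 202.1 230.6]
   ang [178.5  88.7  -1.8 -91.8]
box [[465.6, 143.0], [666.5, 137.3], [659.3, -96.2], [458.4, -87.9]] mean [562.5  24.1] edges [201.  233.6 201.1 231.1]
   ang [ -1.6 -91.8 177.7  88.2]
blank 1037.5 [[273.9, 242.1], [255.9, 245.9], [244.1, 185.4], [261.6, 181.1]]
quad [[412.7, 220.9], [402.3, 269.8], [567.7, 304.2], [579.6, 256.3]] mean [490.6 262.8] edges [ 50.  168.9  49.4 170.7]
   ang [ 101.9   11.8  -76.  -168. ]
box [[569.1, 305.2], [579.2, 256.2], [412.8, 221.0], [402.9, 269.6]] mean [491. 263.] edges [ 50.  170.1  49.6 170. ]
   ang [ -78.4 -168.1  101.5   12.1]
```

Run:
```python
from seg import *
np.set_printoptions(suppress=True,precision=1)
T=Cam(np.load("top0.npz"));S=Cam(np.load("scene0.npz"))
s1=lambda p:(np.float64(p)+.5)/5-.5+[255,155]
bt=[(579.6,256.3),(412.7,220.9),(567.7,304.2),(402.3,269.8)]
tp=T.proj([(x,y,24) for x,y in bt]); print("blank",tri(T,tp,S,s1([(100,428),(488,478),(60,488),(468,543)])))
for n,px,z,sp in [("fix",[(386.4,225.4),(302.6,223.1)],12,[(608,212),(440,395)]),("tray",[(462.1,236.9),(458.9,161.1)],22,[(754,88),(458,45)])]:
    print(n,tri(T,px,S,s1(sp)))
for n,f in (("red",red),("blue",blue)):
  for nm,C,roi in (("top",T,(298,145,394,230)),("scene",S,(280,170,370,220))):
    x0,y0,x1,y1=roi;c=cv2.resize(C.im[y0:y1,x0:x1],None,fx=6,fy=6,interpolation=cv2.INTER_CUBIC);h=cv2.cvtColor(c,cv2.COLOR_BGR2HSV).astype(int)
    m=(f(h[...,0],h[...,1],h[...,2],c)&(h[...,2]>(140 if n=="red" and nm=="scene" else 150))).astype(np.uint8)
    for k in cv2.findContours(m,cv2.RETR_EXTERNAL,cv2.CHAIN_APPROX_NONE)[0]:
      if cv2.contourArea(k)>900:
        q=(cv2.approxPolyN(cv2.convexHull(k),4,ensure_convex=True).reshape(-1,2)+.5)/6-.5+[x0,y0]
        print(n,nm,cv2.contourArea(k)/36,q.round(1).tolist())
        if nm=="top": print("   ",T.plane(q,48)[:,:2].round(1).tolist(), T.plane(q,48).mean(0)[:2])
```

```text
blank [[579.7 256.4  22.8   0.1]
 [413.3 221.2  23.3   1.2]
 [568.2 304.6  22.8   0.9]
 [402.7 270.   24.    0.8]]
fix [[460.8 -88.   10.7   3.3]
 [466.  143.8  10.1   2.5]]
tray [[ 430.4 -294.    21.4    4.1]
 [ 636.8 -289.8   20.9    2.4]]
red top 109.04166666666667 [[374.9, 200.1], [374.9, 208.8], [361.8, 208.8], [362.1, 200.1]]
    [[527.1, -52.6], [503.8, -52.5], [503.6, -17.0], [527.0, -18.0]] [515.4 -35. ]
red top 122.02777777777777 [[376.1, 160.9], [375.8, 174.4], [362.1, 169.4], [362.1, 160.2]]
    [[633.6, -56.2], [596.8, -55.2], [610.2, -18.2], [635.2, -18.2]] [619.  -36.9]
red scene 37.40277777777778 [[357.6, 186.1], [353.2, 190.6], [345.4, 188.9], [349.4, 184.8]]
red scene 34.388888888888886 [[323.4, 179.9], [317.6, 183.8], [309.4, 182.6], [315.2, 178.6]]
blue top 98.40277777777777 [[330.6, 198.8], [330.2, 207.1], [317.8, 206.8], [318.4, 198.4]]
    [[530.3, 67.0], [507.8, 67.9], [508.6, 101.5], [531.1, 99.8]] [519.4  84.1]
blue top 125.18055555555556 [[333.2, 159.6], [333.2, 173.9], [317.6, 173.1], [317.8, 159.1]]
    [[636.7, 60.0], [597.6, 59.9], [599.7, 102.3], [637.9, 102.0]] [618.   81.1]
blue scene 44.77777777777778 [[338.8, 202.4], [333.6, 207.6], [324.8, 205.4], [331.1, 200.8]]
blue scene 36.75 [[302.4, 194.6], [296.1, 198.8], [287.9, 197.1], [294.4, 192.8]]
```

Emit:
{"method": "servo_tool", "body": {
  "linear": [
    [0,0,-0.25],
    [0,0,-0.25],
    [0,0,-0.25],
    [0,0,0],
    [0.16,-0.22,0],
    [0.16,-0.22,0],
    [0.16,-0.22,0],
    [0,0,0]
  ],
  "spin": [0.073,0.073,0.073,0.073,0,0,0,0],
  "hand": 1
}}

```text
time: 1.1
tool_pos: [319.9, -345.8, 377.0]
tcp_rot: [-3.141, -0.001, -0.025]
contact_force: [0.1, -1.1, -0.0]
grip_width: 92.0
finger_force: 0.0
```

Emit:
{"method": "servo_tool", "body": {
  "linear": [
    [0.17,-0.227,0],
    [0.17,-0.227,0],
    [0.17,-0.227,0],
    [0.17,-0.227,0.1],
    [0.17,-0.227,0.1],
    [0.17,-0.227,0.1],
    [0.17,-0.227,0.1],
    [0,0,0.3]
  ],
  "spin": [0.003,0,0,0,0,0,0,0]
}}

```text
time: 2.1
tool_pos: [570.4, -37.1, 237.2]
tcp_rot: [3.141, -0.007, -0.031]
contact_force: [0.7, -0.0, -1.3]
grip_width: 91.9
finger_force: 0.0
```

```bash
cat > go.py <<'E'
# usage: go.py x y z yawdeg -> remaining tool-frame move in full-scale units
import sys,numpy as np
from plant import monitor
x,y,z,w=map(float,sys.argv[1:5]); o=monitor.get_obs(); p=o["tool_pos"]; yaw=o["tcp_rot"][2]; t=np.radians(w)
dw=(t-yaw+np.pi)%(2*np.pi)-np.pi
d=np.r_[x,y,z]-p
f=lambda a:np.round([(np.cos(a)*d[0]+np.sin(a)*d[1])/200,(np.sin(a)*d[0]-np.cos(a)*d[1])/200,-d[2]/200],4)
print("t",o["time"],"pos",p.round(1),"yaw",round(np.degrees(yaw),2),"q",o["joint_positions"].round(2),"F",o["contact_force"].round(1),"W",round(o["grip_width"],1))
print("now axes",f(yaw),"final axes",f(t),"spin",round(-np.degrees(dw)/90,4),"dist",round(np.linalg.norm(d)))
E
python3 go.py 567.5 -35.5 38 -1.7
```

```text
t 2.1 pos [570.4 -37.1 237.2] yaw -1.76 q [-0.2   0.42  1.38  0.    1.34  1.4 ] F [ 0.7 -0.  -1.3] W 91.9
now axes [-0.0146 -0.0075  0.9958] final axes [-0.0146 -0.0075  0.9958] spin -0.0007 dist 199
```

Emit:
{"method": "servo_tool", "body": {
  "linear": [
    [-0.005,-0.003,0.2],
    [-0.005,-0.003,0.2],
    [0,0,0.2],
    [0,0,0.15],
    [0,0,0.1],
    [0,0,0],
    [0,0,0],
    [0,0,0]
  ],
  "spin": [0,0,0,0,0,0,0,0]
}}

```text
time: 3.1
tool_pos: [565.6, -38.0, 67.8]
tcp_rot: [3.141, -0.002, -0.035]
contact_force: [0.7, 0.2, -0.3]
grip_width: 91.5
finger_force: 0.0
```

```bash
python3 go.py 567.5 -35.5 38 -1.7
python3 - <<'E'
from plant import optics
import cv2
a=optics.capture("scene")["frame"];b=optics.capture("top")["frame"]
cv2.imwrite("pics/a1.png",cv2.hconcat([cv2.resize(a[120:260,250:410],(400,350)),cv2.resize(b[130:250,290:410],(350,350))]))
E
```

```text
t 3.1 pos [565.6 -38.   67.8] yaw -1.99 q [-0.2   0.59  1.61 -0.    0.95  1.4 ] F [ 0.7  0.2 -0.3] W 91.5
now axes [ 0.009  -0.0128  0.1489] final axes [ 0.0091 -0.0127  0.1489] spin -0.0033 dist 30
```

View pics/a1.png

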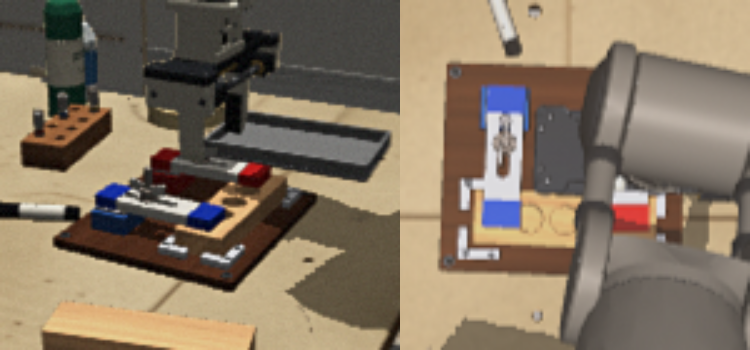

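Emit:
{"method": "servo_tool", "body": {
  "linear": [
    [0.009,-0.012,0.05],
    [0,0,0.05],
    [0,0,0.05],
    [0,0,0],
    [0,0,0],
    [0,0,0],
    [0,0,0],
    [0,0,0]
  ],
  "spin": [-0.003,0,0,0,0,0,0,0]
}}

```text
time: 4.2
tool_pos: [566.9, -35.3, 36.9]
tcp_rot: [3.141, -0.0, -0.03]
contact_force: [-0.5, -0.4, -1.0]
grip_width: 92.1
finger_force: 0.0
```

Emit:
{"method": "servo_tool", "body": {
  "linear": [
    [0,0,0],
    [0,0,0],
    [0,0,0],
    [0,0,0],
    [0,0,0],
    [0,0,0],
    [0,0,0],
    [0,0,0]
  ],
  "spin": [0,0,0,0,0,0,0,0],
  "hand": -1
}}

```text
time: 5.2
tool_pos: [566.8, -35.4, 36.7]
tcp_rot: [3.141, 0.0, -0.03]
contact_force: [0.5, -0.3, -0.5]
grip_width: 33.6
finger_force: 29.9
```

```bash
python3 go.py 567.5 -35.5 38 -1.7
```

```text
t 5.2 pos [566.8 -35.4  36.7] yaw -1.71 q [-0.2   0.63  1.63 -0.    0.88  1.4 ] F [ 0.5 -0.3 -0.5] W 33.6
now axes [ 0.0038  0.0006 -0.0065] final axes [ 0.0038  0.0006 -0.0065] spin -0.0002 dist 2
```

Emit:
{"method": "servo_tool", "body": {
  "linear": [
    [0,0,-0.1],
    [0,0,-0.2],
    [0,0,-0.25],
    [0,0,0],
    [0,0,0],
    [0,0,0],
    [0,0,0],
    [0,0,0]
  ],
  "spin": [0,0,0.032,0,0,0,0,0]
}}

```text
time: 6.2
tool_pos: [566.5, -35.2, 146.0]
tcp_rot: [-3.142, 0.001, -0.08]
contact_force: [-0.2, -0.3, -2.0]
grip_width: 33.5
finger_force: 29.9
```

```bash
python3 go.py 496.8 463.6 137 -4.6
python3 - <<'E'
from plant import optics
import cv2
a=optics.capture("scene")["frame"]
cv2.imwrite("pics/a2.png",cv2.resize(a[120:260,250:410],(480,420)))
E
```

```text
t 6.2 pos [566.5 -35.2 146. ] yaw -4.59 q [-0.2   0.49  1.52 -0.    1.13  1.45] F [-0.2 -0.3 -2. ] W 33.5
now axes [-0.5468 -2.4582  0.0448] final axes [-0.5473 -2.4581  0.0448] spin 0.0001 dist 504
```

View pics/a2.png

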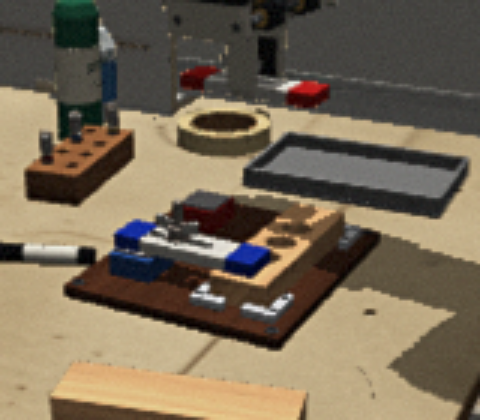

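Emit:
{"method": "servo_tool", "body": {
  "linear": [
    [-0.04,-0.15,0],
    [-0.06,-0.28,0],
    [-0.06,-0.28,0],
    [-0.06,-0.28,0],
    [-0.06,-0.28,0],
    [-0.06,-0.28,0],
    [-0.06,-0.28,0],
    [-0.06,-0.28,0]
  ],
  "spin": [0,0,0,0,0,0,0,0]
}}

```text
time: 7.25
tool_pos: [508.4, 394.6, 146.5]
tcp_rot: [3.141, -0.0, -0.08]
contact_force: [0.6, -0.1, -2.4]
grip_width: 33.7
finger_force: 29.9
```

Emit:
{"method": "servo_tool", "body": {
  "linear": [
    [-0.06,-0.24,0],
    [-0.03,-0.1,0.1],
    [0,0,0.25],
    [0,0,0.15],
    [0,0,0.05],
    [0,0,0],
    [0,0,0],
    [0,0,0]
  ],
  "spin": [0,0,0,0,0,0,0,0]
}}

```text
time: 8.25
tool_pos: [497.1, 462.4, 38.3]
tcp_rot: [-3.14, -0.002, -0.08]
contact_force: [0.2, -0.1, -2.7]
grip_width: 33.6
finger_force: 29.9
```

```bash
python3 go.py 496.8 463.6 5.2 -4.6
```

```text
t 8.25 pos [497.1 462.4  38.3] yaw -4.6 q [ 0.64  0.8   1.27 -0.    1.07  2.29] F [ 0.2 -0.1 -2.7] W 33.6
now axes [-0.0022 -0.0059  0.1653] final axes [-0.0022 -0.0059  0.1653] spin -0.0 dist 33
```

Emit:
{"method": "servo_tool", "body": {
  "linear": [
    [0,0,0.06],
    [0,0,0.06],
    [0,0,0.03],
    [0,0,0.014],
    [0,0,0],
    [0,0,0],
    [0,0,0],
    [0,0,0]
  ],
  "spin": [0,0,0,0,0,0,0,0]
}}

```text
time: 9.25
tool_pos: [495.7, 461.5, 4.7]
tcp_rot: [3.14, 0.001, -0.08]
contact_force: [-4.1, -3.4, 6.8]
grip_width: 33.7
finger_force: 29.9
```

Emit:
{"method": "servo_tool", "body": {
  "linear": [
    [0,0,0],
    [0,0,0],
    [0,0,0],
    [0,0,0],
    [0,0,0],
    [0,0,-0.1],
    [0,0,-0.3],
    [0,0,-0.3]
  ],
  "spin": [0,0,0,0,0,0,0,0],
  "hand": 0.35
}}

```text
time: 10.25
tool_pos: [495.8, 461.1, 145.7]
tcp_rot: [3.14, 0.001, -0.08]
contact_force: [0.7, 0.0, 0.3]
grip_width: 62.0
finger_force: 0.0
```

```bash
python3 go.py 571 82.3 36.8 -1.7
```

```text
t 10.25 pos [495.8 461.1 145.7] yaw -4.6 q [ 0.64  0.69  1.16 -0.    1.29  2.29] F [0.7 0.  0.3] W 62.0
now axes [0.5267 1.8579 0.5445] final axes [0.4319 1.8822 0.5445] spin -0.0323 dist 401
```

Emit:
{"method": "servo_tool", "body": {
  "linear": [
    [0.06,0.27,0],
    [0.06,0.27,0],
    [0.06,0.27,0],
    [0.06,0.27,0],
    [0.06,0.27,0],
    [0.06,0.27,0],
    [0.07,0.25,0],
    [0,0,0]
  ],
  "spin": [-0.032,0,0,0,0,0,0,0]
}}

```text
time: 11.25
tool_pos: [568.8, 81.3, 144.6]
tcp_rot: [3.14, -0.0, -0.035]
contact_force: [0.2, -0.3, 0.1]
grip_width: 62.1
finger_force: 0.0
```

```bash
python3 go.py 571 82.3 36.8 -1.7;  python3 - <<'E'
from seg import *
from plant import optics
c=optics.capture("top"); T=Cam(c)
for q in (0,1):
  x0,y0,x1,y1=(155,165,245,255);i=cv2.resize(T.im[y0:y1,x0:x1],None,fx=6,fy=6,interpolation=cv2.INTER_CUBIC);h=cv2.cvtColor(i,cv2.COLOR_BGR2HSV).astype(int)
  m=red(h[...,0],h[...,1],h[...,2],i).astype(np.uint8)
for k in cv2.findContours(m,cv2.RETR_EXTERNAL,cv2.CHAIN_APPROX_NONE)[0]:
  if cv2.contourArea(k)>900:
    b=(cv2.boxPoints(cv2.minAreaRect(k))+.5)/6-.5+[x0,y0]; P=T.plane(b,16)[:,:2]; print(P.round(1).tolist(),P.mean(0))
E
```

```text
t 11.25 pos [568.8  81.3 144.6] yaw -2.0 q [ 0.01  0.51  1.5  -0.    1.13  1.62] F [ 0.2 -0.3  0.1] W 62.1
now axes [ 0.0109 -0.0052  0.5392] final axes [ 0.0109 -0.0052  0.5392] spin -0.0034 dist 108
[[432.9, 484.8], [457.8, 483.5], [455.0, 446.3], [430.2, 447.7]] [443.96645141 465.56233626]
[[538.0, 477.6], [564.5, 476.9], [562.9, 439.4], [536.3, 440.1]] [550.41601988 458.50128356]
```

Emit:
{"method": "servo_tool", "body": {
  "linear": [
    [0.01,-0.005,0.1],
    [0,0,0.2],
    [0,0,0.15],
    [0,0,0.06],
    [0,0,0.029],
    [0,0,0],
    [0,0,0],
    [0,0,0]
  ],
  "spin": [-0.003,0,0,0,0,0,0,0]
}}

```text
time: 12.3
tool_pos: [570.9, 86.0, 36.9]
tcp_rot: [3.142, -0.001, -0.025]
contact_force: [-1.1, 0.3, 0.1]
grip_width: 61.8
finger_force: 0.0
```

```bash
python3 go.py 571 82.3 36.8 -1.7
```

```text
t 12.3 pos [570.9  86.   36.9] yaw -1.45 q [ 0.02  0.64  1.6  -0.    0.9   1.61] F [-1.1  0.3  0.1] W 61.8
now axes [0.0011 0.0187 0.0005] final axes [0.0012 0.0187 0.0005] spin 0.0028 dist 4
```

Emit:
{"method": "servo_tool", "body": {
  "linear": [
    [0.001,0.018,0],
    [0,0,0],
    [0,0,0],
    [0,0,0],
    [0,0,0],
    [0,0,0],
    [0,0,0],
    [0,0,0]
  ],
  "spin": [0.003,0,0,0,0,0,0,0]
}}

```text
time: 13.3
tool_pos: [570.5, 82.5, 36.1]
tcp_rot: [3.142, -0.0, -0.03]
contact_force: [0.2, -0.8, -0.3]
grip_width: 62.1
finger_force: 0.0
```

Emit:
{"method": "servo_tool", "body": {
  "linear": [
    [0,0,0],
    [0,0,0],
    [0,0,0],
    [0,0,0],
    [0,0,0],
    [0,0,0],
    [0,0,0],
    [0,0,0]
  ],
  "spin": [0,0,0,0,0,0,0,0],
  "hand": -1
}}

```text
time: 14.3
tool_pos: [570.5, 82.3, 36.1]
tcp_rot: [3.141, -0.0, -0.03]
contact_force: [0.9, -1.8, -0.0]
grip_width: 33.8
finger_force: 30.0
```

Emit:
{"method": "servo_tool", "body": {
  "linear": [
    [0,0,-0.1],
    [0,0,-0.2],
    [0,0,-0.25],
    [0,0,0],
    [0,0,0],
    [0,0,0],
    [0,0,0],
    [0,0,0]
  ],
  "spin": [0,0,0.032,0,0,0,0,0]
}}

```text
time: 15.3
tool_pos: [570.3, 82.4, 145.4]
tcp_rot: [3.141, 0.001, -0.08]
contact_force: [-0.5, 1.1, -3.1]
grip_width: 33.4
finger_force: 30.0
```

```bash
python3 go.py 491 386 146 -4.6
```

```text
t 15.3 pos [570.3  82.4 145.4] yaw -4.59 q [ 0.01  0.51  1.5  -0.    1.14  1.66] F [-0.5  1.1 -3.1] W 33.4
now axes [-0.5167 -1.4812 -0.0032] final axes [-0.5169 -1.4811 -0.0032] spin 0.0001 dist 314
```

Emit:
{"method": "servo_tool", "body": {
  "linear": [
    [-0.05,-0.15,0],
    [-0.09,-0.25,0],
    [-0.09,-0.25,0],
    [-0.09,-0.25,0],
    [-0.09,-0.25,0],
    [-0.08,-0.22,0],
    [-0.027,-0.111,0],
    [0,0,0]
  ],
  "spin": [0,0,0,0,0,0,0,0]
}}

```text
time: 16.3
tool_pos: [490.8, 387.0, 145.6]
tcp_rot: [3.141, 0.0, -0.078]
contact_force: [0.5, 0.5, -2.3]
grip_width: 33.7
finger_force: 30.0
```

Emit:
{"method": "servo_tool", "body": {
  "linear": [
    [0,0,0.1],
    [0,0,0.25],
    [0,0,0.2],
    [0,0,0.06],
    [0,0,0],
    [0,0,0],
    [0,0,0],
    [0,0,0]
  ],
  "spin": [0,0,0,0,0,0,0,0]
}}

```text
time: 17.3
tool_pos: [491.6, 386.3, 25.1]
tcp_rot: [-3.141, -0.001, -0.08]
contact_force: [0.6, 0.3, -2.4]
grip_width: 33.6
finger_force: 30.0
```

```bash
python3 go.py 491 386 5.0 -4.6
```

```text
t 17.3 pos [491.6 386.3  25.1] yaw -4.58 q [ 0.54  0.73  1.46 -0.    0.95  2.19] F [ 0.6  0.3 -2.4] W 33.6
now axes [-0.0029  0.0017  0.1005] final axes [-0.0029  0.0017  0.1005] spin 0.0002 dist 20
```

Then on to the stand.

Emit:
{"method": "servo_tool", "body": {
  "linear": [
    [0,0,0.05],
    [0,0,0.03],
    [0,0,0.02],
    [0,0,0],
    [0,0,0],
    [0,0,0],
    [0,0,0],
    [0,0,0]
  ],
  "spin": [0,0,0,0,0,0,0,0]
}}

```text
time: 18.3
tool_pos: [490.9, 385.8, 4.3]
tcp_rot: [3.141, 0.001, -0.08]
contact_force: [-4.6, -1.1, 5.1]
grip_width: 33.5
finger_force: 34.4
```

Emit:
{"method": "servo_tool", "body": {
  "linear": [
    [0,0,0],
    [0,0,0],
    [0,0,0],
    [0,0,0],
    [0,0,0],
    [0,0,-0.1],
    [0,0,-0.3],
    [0,0,-0.3]
  ],
  "spin": [0,0,0,0,0,0,0,0],
  "hand": 0.35
}}

```text
time: 19.3
tool_pos: [490.4, 385.1, 144.4]
tcp_rot: [3.139, 0.003, -0.08]
contact_force: [0.9, 0.6, 0.1]
grip_width: 61.8
finger_force: 0.0
```

```bash
python3 go.py 512.5 25.8 145 88.3
python3 - <<'E'
from seg import *
from plant import optics
T=Cam(optics.capture("top")); cv2.imwrite("pics/mat.png",T.im); S=Cam(optics.capture("scene"));cv2.imwrite("pics/mats.png",S.im)
cv2.imwrite("pics/b1.png",cv2.hconcat([cv2.resize(S.im[250:370,190:340],(375,300)),cv2.resize(T.im[170:260,160:400],(420,158)).copy() if 0 else cv2.resize(T.im[140:260,290:410],(300,300))]))
E
```

```text
t 19.3 pos [490.4 385.1 144.4] yaw -4.6 q [ 0.54  0.59  1.35 -0.    1.21  2.19] F [0.9 0.6 0.1] W 61.8
now axes [ 0.2544  1.7817 -0.0031] final axes [-1.7923  0.1638 -0.0031] spin -1.0323 dist 360
```

View pics/b1.png

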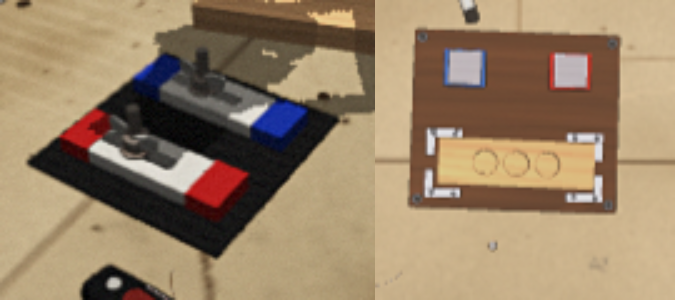

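Run:
```python
from seg import *
c=dict(np.load("top0.npz")); c["frame"]=cv2.imread("pics/mat.png"); T=Cam(c)
def rep(n,roi,f,z):
    q,b,a=quad(T.im,roi,f,6); P=T.plane(b,z)[:,:2]; d=np.roll(P,-1,0)-P
    print(n,"c",P.mean(0).round(1),"edges",np.linalg.norm(d,axis=1).round(1),"ang",np.degrees(np.arctan2(d[:,1],d[:,0])).round(1), "px",b.round(1).tolist())
rep("stand",(305,185,387,225),wood,36)
rep("fix",(298,145,394,230),brown,12)
nb=lambda h,s,v,c:~((s>70)&(h<25)&(v<170))
rep("heelB",(311,156,330,178),nb,36); rep("heelR",(352,156,374,178),nb,36)
alu=lambda h,s,v,c:(s<60)&(v>150)
x0,y0,x1,y1=(304,184,388,224);i=cv2.resize(T.im[y0:y1,x0:x1],None,fx=6,fy=6,interpolation=cv2.INTER_CUBIC);h=cv2.cvtColor(i,cv2.COLOR_BGR2HSV).astype(int)
m=alu(h[...,0],h[...,1],h[...,2],i).astype(np.uint8)
k=np.vstack([k for k in cv2.findContours(m,cv2.RETR_EXTERNAL,cv2.CHAIN_APPROX_NONE)[0] if cv2.contourArea(k)>250])
b=(cv2.boxPoints(cv2.minAreaRect(k))+.5)/6-.5+[x0,y0];P=T.plane(b,21)[:,:2];print("loc",P.mean(0),P.round(1).tolist())
```

```text
stand c [514.5  24.4] edges [ 49.9 169.7  49.9 169.3] ang [ -2.1 -92.2 177.3  87.8] px [[314.6, 212.7], [315.4, 194.4], [377.6, 197.0], [376.9, 215.3]]
fix c [562.7  24.4] edges [200.5 233.5 200.7 231.1] ang [ -1.6 -91.7 177.7  88.2] px [[302.6, 222.7], [305.1, 150.7], [388.6, 153.6], [386.2, 225.5]]
heelB c [618.8  87.6] edges [35.1 44.5 35.  44.5] ang [ -89.8 -179.9   90.2    0.2] px [[316.6, 158.6], [329.4, 158.6], [329.4, 174.8], [316.6, 174.8]]
heelR c [616.1 -31.4] edges [37.9 39.  37.8 39. ] ang [-8.980e+01  1.798e+02  9.020e+01 -1.000e-01] px [[359.6, 160.8], [373.4, 160.8], [373.4, 174.9], [359.6, 174.9]]
loc [512.95116744  25.88559645] [[477.7, 125.4], [554.4, 123.2], [548.2, -74.1], [471.5, -71.0]]
```

Emit:
{"method": "servo_tool", "body": {
  "linear": [
    [0.038,0.255,0],
    [0.038,0.255,0],
    [0.038,0.255,0],
    [0.038,0.255,0],
    [0.038,0.255,0],
    [0.038,0.255,0],
    [0.038,0.255,0],
    [0,0,0]
  ],
  "spin": [0,0,0,0,0,0,-0.09,-0.11]
}}

```text
time: 20.4
tool_pos: [515.1, 22.3, 143.2]
tcp_rot: [3.141, 0.002, 0.234]
contact_force: [-1.0, 1.0, -0.2]
grip_width: 61.9
finger_force: 0.0
```

Emit:
{"method": "servo_tool", "body": {
  "linear": [
    [0,0,0],
    [0,0,0],
    [0,0,0],
    [0,0,0],
    [0,0,0],
    [0,0,0],
    [0,0,0],
    [0,0,0]
  ],
  "spin": [-0.11,-0.11,-0.11,-0.11,-0.11,-0.11,-0.11,-0.06]
}}

```text
time: 21.4
tool_pos: [514.7, 25.7, 143.1]
tcp_rot: [-3.139, 0.0, 1.542]
contact_force: [-0.4, -0.1, -0.5]
grip_width: 62.3
finger_force: 0.0
```

```bash
python3 go.py 514.5 24.4 14.5 88
```

```text
t 21.4 pos [514.7  25.7 143.1] yaw 88.33 q [-0.1   0.41  1.67 -0.    1.06 -0.07] F [-0.4 -0.1 -0.5] W 62.3
now axes [-0.0065 -0.001   0.6431] final axes [-0.0065 -0.0009  0.6431] spin 0.0037 dist 129
```

Emit:
{"method": "servo_tool", "body": {
  "linear": [
    [-0.006,0,0.1],
    [0,0,0.2],
    [0,0,0.2],
    [0,0,0.1],
    [0,0,0.043],
    [0,0,0],
    [0,0,0],
    [0,0,0]
  ],
  "spin": [0,0,0,0,0,0,0,0],
  "hand": 0.65
}}

```text
time: 22.4
tool_pos: [516.1, 24.6, 16.4]
tcp_rot: [3.14, 0.0, 1.538]
contact_force: [-1.7, -0.1, 0.2]
grip_width: 76.1
finger_force: 0.0
```

```bash
python3 go.py 514.5 24.4 14.5 88
```

```text
t 22.4 pos [516.1  24.6  16.4] yaw 88.11 q [-0.1   0.59  1.79 -0.    0.76 -0.07] F [-1.7 -0.1  0.2] W 76.1
now axes [-0.0013 -0.0082  0.0093] final axes [-0.0013 -0.0082  0.0093] spin 0.0012 dist 2
```

Emit:
{"method": "servo_tool", "body": {
  "linear": [
    [0,-0.007,0],
    [0,0,0],
    [0,0,0],
    [0,0,0],
    [0,0,0],
    [0,0,0],
    [0,0,0],
    [0,0,0]
  ],
  "spin": [0,0,0,0,0,0,0,0],
  "hand": -1
}}

```text
time: 23.4
tool_pos: [514.4, 24.7, 15.7]
tcp_rot: [3.141, 0.0, 1.538]
contact_force: [0.0, -1.0, 2.1]
grip_width: 49.6
finger_force: 30.0
```

Emit:
{"method": "servo_tool", "body": {
  "linear": [
    [0,0,-0.05],
    [0,0,-0.1],
    [0,0,-0.2],
    [0,0,-0.2],
    [0,0,-0.05],
    [0,0,0],
    [0,0,0],
    [0,0,0]
  ],
  "spin": [0,0,0,0,0.1,0.11,0.11,0.11]
}}

```text
time: 24.4
tool_pos: [513.6, 24.8, 135.7]
tcp_rot: [-3.141, 0.001, 0.857]
contact_force: [1.1, -0.0, -0.7]
grip_width: 49.9
finger_force: 30.0
```

Emit:
{"method": "servo_tool", "body": {
  "linear": [
    [0,0,0],
    [0,0,0],
    [0,0,0],
    [0,0,0],
    [0,0,0],
    [0,0,0],
    [0,0,0],
    [0,0,0]
  ],
  "spin": [0.11,0.11,0.11,0.11,0.09,0,0,0]
}}

```text
time: 25.4
tool_pos: [514.1, 24.7, 135.5]
tcp_rot: [3.142, 0.0, 0.031]
contact_force: [-0.2, -0.2, -1.4]
grip_width: 49.8
finger_force: 30.0
```

```bash
python3 go.py 531.5 -225.7 136 1.4
```

```text
t 25.4 pos [514.1  24.7 135.5] yaw 1.8 q [-0.1   0.42  1.68 -0.    1.04  1.44] F [-0.2 -0.2 -1.4] W 49.8
now axes [ 0.0477  1.2543 -0.0023] final axes [ 0.0564  1.2539 -0.0023] spin 0.0044 dist 251
```

Emit:
{"method": "servo_tool", "body": {
  "linear": [
    [0.006,0.15,0],
    [0.01,0.25,0],
    [0.01,0.25,0],
    [0.01,0.25,0],
    [0.01,0.25,0],
    [0.01,0.104,0],
    [0,0,0],
    [0,0,0]
  ],
  "spin": [0,0.004,0,0,0,0,0,0]
}}

```text
time: 26.4
tool_pos: [531.6, -224.4, 135.3]
tcp_rot: [-3.141, 0.001, 0.025]
contact_force: [-1.1, 0.1, -1.8]
grip_width: 49.9
finger_force: 30.0
```

Emit:
{"method": "servo_tool", "body": {
  "linear": [
    [0,0,0.1],
    [0,0,0.2],
    [0,0,0.15],
    [0,0,0.05],
    [0,0,0.02],
    [0,0,0],
    [0,0,0],
    [0,0,0]
  ],
  "spin": [0,0,0,0,0,0,0,0]
}}

```text
time: 27.4
tool_pos: [532.1, -226.0, 32.3]
tcp_rot: [3.141, -0.001, 0.023]
contact_force: [0.5, 0.7, -1.0]
grip_width: 50.1
finger_force: 30.0
```

```bash
python3 go.py 531.5 -225.7 9.2 1.4
```

```text
t 27.4 pos [ 532.1 -226.    32.3] yaw 1.35 q [-0.53  0.65  1.6  -0.    0.89  1.01] F [ 0.5  0.7 -1. ] W 50.1
now axes [-0.0032 -0.0014  0.1153] final axes [-0.0032 -0.0014  0.1153] spin -0.0006 dist 23
```

Emit:
{"method": "servo_tool", "body": {
  "linear": [
    [0,0,0.05],
    [0,0,0.04],
    [0,0,0.015],
    [0,0,0.009],
    [0,0,0],
    [0,0,0],
    [0,0,0],
    [0,0,0]
  ],
  "spin": [0,0,0,0,0,0,0,0]
}}

```text
time: 28.4
tool_pos: [531.8, -225.8, 8.7]
tcp_rot: [3.141, -0.0, 0.024]
contact_force: [-0.2, 0.1, -2.1]
grip_width: 49.8
finger_force: 30.0
```

Emit:
{"method": "servo_tool", "body": {
  "linear": [
    [0,0,0],
    [0,0,0],
    [0,0,0],
    [0,0,0],
    [0,0,0],
    [0,0,-0.1],
    [0,0,-0.3],
    [0,0,-0.3]
  ],
  "spin": [0,0,0,0,0,0,0,0],
  "hand": 0.48
}}

```text
time: 29.4
tool_pos: [531.4, -225.5, 149.9]
tcp_rot: [-3.141, 0.001, 0.023]
contact_force: [0.8, -0.7, 0.2]
grip_width: 67.7
finger_force: 0.0
```

```bash
python3 go.py 490.8 262.9 145 11.9
```

```text
t 29.4 pos [ 531.4 -225.5  149.9] yaw 1.35 q [-0.53  0.51  1.49 -0.    1.15  1.01] F [ 0.8 -0.7  0.2] W 67.7
now axes [-0.1456 -2.4462  0.0247] final axes [ 0.3049 -2.4315  0.0247] spin -0.1173 dist 490
```

Emit:
{"method": "servo_tool", "body": {
  "linear": [
    [0,0,0],
    [0.037,-0.3,0],
    [0.037,-0.3,0],
    [0.037,-0.3,0],
    [0.037,-0.3,0],
    [0.037,-0.3,0],
    [0.037,-0.3,0],
    [0.037,-0.3,0]
  ],
  "spin": [-0.117,0,0,0,0,0,0,0]
}}

```text
time: 30.4
tool_pos: [495.7, 197.9, 148.9]
tcp_rot: [3.141, -0.001, 0.207]
contact_force: [0.9, -1.0, -0.8]
grip_width: 68.1
finger_force: 0.0
```

Emit:
{"method": "servo_tool", "body": {
  "linear": [
    [0.03,-0.2,0],
    [0.015,-0.131,0],
    [0,0,0],
    [0,0,0.2],
    [0,0,0.2],
    [0,0,0],
    [0,0,0],
    [0,0,0]
  ],
  "spin": [0,0,0,0,0,0,0,0],
  "hand": 0.7
}}

```text
time: 31.4
tool_pos: [492.4, 262.7, 70.5]
tcp_rot: [-3.141, -0.003, 0.207]
contact_force: [-0.5, 0.3, 0.8]
grip_width: 77.9
finger_force: 0.0
```

```bash
python3 go.py 490.8 262.9 4 11.9;python3 - <<'E'
from seg import *
from plant import optics
T=Cam(optics.capture("top")); S=optics.capture("scene")["frame"]
q,b,a=quad(T.im,(406,155,470,245),wood,6); print("stand",T.plane(b,29)[:,:2].round(1).tolist(),T.plane(b,29).mean(0))
cv2.imwrite("pics/c1.png",cv2.hconcat([cv2.resize(S[140:280,250:430],(540,420)),cv2.resize(T.im[150:250,405:475],(210,420))]))
E
```

```text
t 31.4 pos [492.4 262.7  70.5] yaw 11.86 q [ 0.35  0.57  1.63 -0.    0.94  1.72] F [-0.5  0.3  0.8] W 77.9
now axes [-0.0078 -0.0028  0.3327] final axes [-0.0078 -0.0028  0.3327] spin -0.0004 dist 67
stand [[612.8, -198.0], [614.7, -247.3], [445.7, -250.8], [443.8, -201.9]] [ 529.23461429 -224.51487333   29.        ]
```

View pics/c1.png

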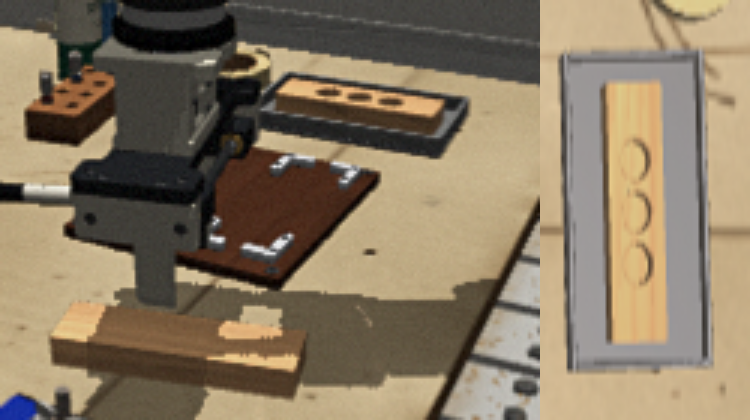

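Emit:
{"method": "servo_tool", "body": {
  "linear": [
    [-0.005,0,0.1],
    [0,0,0.15],
    [0,0,0.05],
    [0,0,0.03],
    [0,0,0],
    [0,0,0],
    [0,0,0],
    [0,0,0]
  ],
  "spin": [0,0,0,0,0,0,0,0]
}}

```text
time: 32.5
tool_pos: [490.4, 262.4, 3.0]
tcp_rot: [-3.142, -0.001, 0.207]
contact_force: [0.3, -0.0, 0.2]
grip_width: 78.1
finger_force: 0.0
```

Emit:
{"method": "servo_tool", "body": {
  "linear": [
    [0,0,0],
    [0,0,0],
    [0,0,0],
    [0,0,0],
    [0,0,0],
    [0,0,0],
    [0,0,0],
    [0,0,0]
  ],
  "spin": [0,0,0,0,0,0,0,0],
  "hand": -1
}}

```text
time: 33.5
tool_pos: [490.2, 262.3, 2.7]
tcp_rot: [3.141, 0.0, 0.207]
contact_force: [0.3, -1.2, 0.3]
grip_width: 49.9
finger_force: 30.0
```

Emit:
{"method": "servo_tool", "body": {
  "linear": [
    [0,0,-0.05],
    [0,0,-0.1],
    [0,0,-0.2],
    [0,0,-0.2],
    [0,0,-0.1],
    [0,0,0],
    [0,0,0],
    [0,0,0]
  ],
  "spin": [0,0,0,0,0,0,0,0]
}}

```text
time: 34.5
tool_pos: [489.6, 262.1, 131.4]
tcp_rot: [3.141, 0.002, 0.207]
contact_force: [-1.0, 0.1, -1.4]
grip_width: 50.0
finger_force: 30.0
```

```bash
python3 go.py 513.6 24.9 135 88.3
```

```text
t 34.5 pos [489.6 262.1 131.4] yaw 11.87 q [ 0.35  0.49  1.57 -0.    1.08  1.72] F [-1.   0.1 -1.4] W 50.0
now axes [-0.1264  1.1855 -0.0178] final axes [-1.182   0.1554 -0.0178] spin -0.8492 dist 238
```

Emit:
{"method": "servo_tool", "body": {
  "linear": [
    [-0.015,0.12,0],
    [-0.025,0.24,0],
    [-0.025,0.24,0],
    [-0.025,0.24,0],
    [-0.025,0.24,0],
    [-0.011,0.106,0],
    [0,0,0],
    [0,0,0]
  ],
  "spin": [0,0,0,0,0,0,0,-0.06]
}}

```text
time: 35.5
tool_pos: [514.0, 25.6, 132.0]
tcp_rot: [-3.141, 0.001, 0.303]
contact_force: [-0.3, 0.1, -0.9]
grip_width: 49.4
finger_force: 30.0
```

Emit:
{"method": "servo_tool", "body": {
  "linear": [
    [0,0,0],
    [0,0,0],
    [0,0,0],
    [0,0,0],
    [0,0,0],
    [0,0,0],
    [0,0,0],
    [0,0,0]
  ],
  "spin": [-0.11,-0.11,-0.11,-0.11,-0.11,-0.11,-0.11,-0.019]
}}

```text
time: 36.5
tool_pos: [514.0, 26.2, 132.2]
tcp_rot: [-3.141, -0.0, 1.542]
contact_force: [0.4, -0.3, -1.7]
grip_width: 50.2
finger_force: 30.0
```

Emit:
{"method": "servo_tool", "body": {
  "linear": [
    [0,0,0.1],
    [0,0,0.15],
    [0,0,0.1],
    [0,0,0.05],
    [0,0,0],
    [0,0,0],
    [0,0,0],
    [0,0,0]
  ],
  "spin": [0,0,0,0,0,0,0,0]
}}

```text
time: 37.5
tool_pos: [514.7, 25.0, 53.2]
tcp_rot: [3.141, 0.0, 1.541]
contact_force: [0.4, -0.4, -1.8]
grip_width: 49.5
finger_force: 30.0
```

```bash
python3 go.py 513.6 24.9 15.2 88.3
python3 - <<'E'
from seg import *
from plant import optics
T=Cam(optics.capture("top"));S=Cam(optics.capture("scene")); np.savez("n1.npz",t=T.im,s=S.im)
cv2.imwrite("pics/d1.png",cv2.hconcat([cv2.resize(S.im[150:250,260:390],(520,400),interpolation=2),cv2.resize(T.im[180:240,295:395],(280,168)).copy() if 0 else cv2.resize(T.im[150:250,300:370],(280,400),interpolation=2)]))
E
```

```text
t 37.5 pos [514.7  25.   53.2] yaw 88.27 q [-0.1   0.53  1.77 -0.    0.84 -0.07] F [ 0.4 -0.4 -1.8] W 49.5
now axes [-0.0008 -0.0054  0.19  ] final axes [-0.0008 -0.0054  0.19  ] spin -0.0003 dist 38
```

View pics/d1.png

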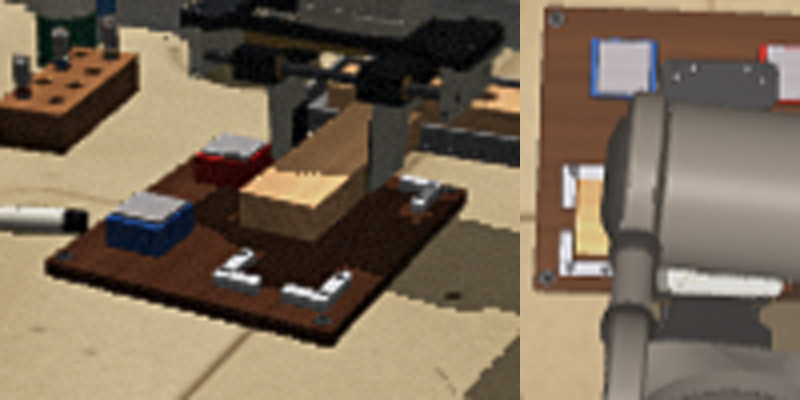

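Run:
```python
from seg import *
c=dict(np.load("top0.npz")); c["frame"]=np.load("n1.npz")["t"]; T=Cam(c);S=Cam(dict(np.load("scene0.npz")))
q,b,a=quad(T.im,(308,188,321,222),wood,8); print(q.round(2).tolist())
P=T.plane(q,74.5);print(P.round(1).tolist())
q=q[np.argsort(q[:,0])][:2]; q=q[np.argsort(q[:,1])]
print(tri(T,q,S,[(319.6,198.4),(341,203.3)]).round(1))
```

```text
[[319.94, 194.94], [320.69, 211.69], [313.69, 210.44], [313.69, 194.56]]
[[538.7, 95.8, 74.5], [494.5, 93.7, 74.5], [497.7, 112.1, 74.5], [539.6, 112.3, 74.5]]
[[540.4 112.6  71.6   1.3]
 [492.9 110.2  67.8  10.9]]
```

Emit:
{"method": "servo_tool", "body": {
  "linear": [
    [-0.0075,0,0],
    [0,0,0.05],
    [0,0,0.05],
    [0,0,0.04],
    [0,0,0.03],
    [0,0,0],
    [0,0,0],
    [0,0,0]
  ],
  "spin": [0,0,0,0,0,0,0,0]
}}

```text
time: 38.6
tool_pos: [514.6, 23.5, 19.0]
tcp_rot: [3.141, 0.0, 1.541]
contact_force: [-0.3, 0.5, -1.6]
grip_width: 49.9
finger_force: 30.0
```

```bash
python3 go.py 514.5 23.5 15 88.3
```

```text
t 38.6 pos [514.6  23.5  19. ] yaw 88.29 q [-0.1   0.59  1.79 -0.    0.76 -0.07] F [-0.3  0.5 -1.6] W 49.9
now axes [-0.0003 -0.0005  0.02  ] final axes [-0.0003 -0.0005  0.02  ] spin -0.0001 dist 4
```

Emit:
{"method": "servo_tool", "body": {
  "linear": [
    [0,0,0.01],
    [0,0,0.01],
    [0,0,0],
    [0,0,0],
    [0,0,0],
    [0,0,0],
    [0,0,0],
    [0,0,0]
  ],
  "spin": [0,0,0,0,0,0,0,0]
}}

```text
time: 39.6
tool_pos: [514.3, 23.6, 14.7]
tcp_rot: [3.142, 0.0, 1.541]
contact_force: [-0.8, -0.1, -1.1]
grip_width: 50.0
finger_force: 30.0
```

Emit:
{"method": "servo_tool", "body": {
  "linear": [
    [0,0,0],
    [0,0,0],
    [0,0,0],
    [0,0,0],
    [0,0,0],
    [0,0,-0.1],
    [0,0,-0.3],
    [0,0,-0.3]
  ],
  "spin": [0,0,0,0,0,0,0,0],
  "hand": 0.5
}}

```text
time: 40.6
tool_pos: [513.9, 23.6, 156.0]
tcp_rot: [-3.14, 0.0, 1.541]
contact_force: [1.2, -0.1, 0.3]
grip_width: 68.8
finger_force: 0.0
```

```bash
python3 go.py 490.4 385.1 146 -4.6
```

```text
t 40.6 pos [513.9  23.6 156. ] yaw 88.28 q [-0.1   0.39  1.66 -0.    1.09 -0.07] F [ 1.2 -0.1  0.3] W 68.8
now axes [ 1.8033 -0.1717  0.0499] final axes [-0.2622 -1.7924  0.0499] spin 1.0321 dist 362
```

Emit:
{"method": "servo_tool", "body": {
  "linear": [
    [0.253,-0.024,0],
    [0.26,-0.025,0],
    [0.26,-0.025,0],
    [0.26,-0.025,0],
    [0.26,-0.025,0],
    [0.26,-0.025,0],
    [0.25,-0.022,0],
    [0,0,0]
  ],
  "spin": [0,0,0,0,0,0,0,0.1],
  "hand": 0.35
}}

```text
time: 41.6
tool_pos: [489.8, 388.5, 154.1]
tcp_rot: [-3.141, -0.001, 1.385]
contact_force: [-0.4, -0.0, 1.0]
grip_width: 61.7
finger_force: 0.0
```

Emit:
{"method": "servo_tool", "body": {
  "linear": [
    [0,0,0],
    [0,0,0],
    [0,0,0],
    [0,0,0],
    [0,0,0],
    [0,0,0],
    [0,0,0],
    [0,0,0]
  ],
  "spin": [0.117,0.117,0.117,0.117,0.117,0.117,0.117,0.113]
}}

```text
time: 42.6
tool_pos: [490.8, 385.0, 154.5]
tcp_rot: [3.141, 0.0, -0.086]
contact_force: [0.2, -0.2, 0.7]
grip_width: 62.4
finger_force: 0.0
```

```bash
python3 go.py 490.4 385.3 4.8 -4.6
python3 - <<'E'
from seg import *
from plant import optics
T=Cam(optics.capture("top"));S=Cam(optics.capture("scene")); np.savez("n2.npz",t=T.im,s=S.im)
def rep(n,roi,f,z):
    q,b,a=quad(T.im,roi,f,6); P=T.plane(b,z)[:,:2]; d=np.roll(P,-1,0)-P
    print(n,"c",P.mean(0).round(1),"edges",np.linalg.norm(d,axis=1).round(1),"ang",np.degrees(np.arctan2(d[:,1],d[:,0])).round(1))
rep("blank",(305,185,387,225),wood,36)
cv2.imwrite("pics/e1.png",cv2.hconcat([cv2.resize(S.im[155:245,265:385],(480,360),interpolation=2),cv2.resize(T.im[145:235,297:377],(320,360),interpolation=2)]))
E
```

```text
t 42.6 pos [490.8 385.  154.5] yaw -4.93 q [ 0.54  0.58  1.34 -0.    1.22  2.2 ] F [ 0.2 -0.2  0.7] W 62.4
now axes [-0.0021 -0.0015  0.7485] final axes [-0.0021 -0.0015  0.7485] spin -0.0037 dist 150
blank c [513.1  26.2] edges [ 49.  169.   49.  168.5] ang [ -2.1 -92.1 177.4  87.9]
```

View pics/e1.png

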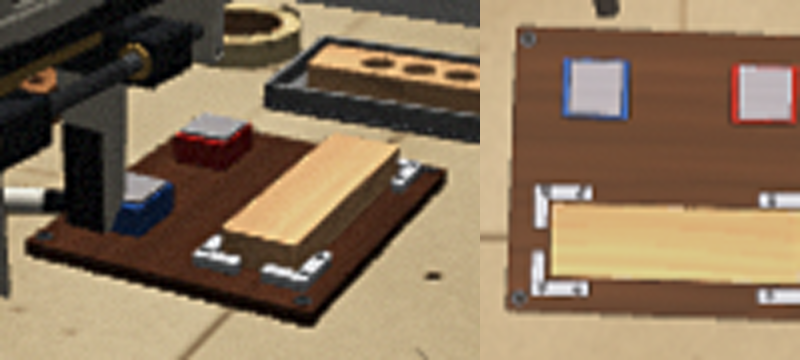

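Emit:
{"method": "servo_tool", "body": {
  "linear": [
    [0,0,0.15],
    [0,0,0.25],
    [0,0,0.2],
    [0,0,0.08],
    [0,0,0],
    [0,0,0],
    [0,0,0],
    [0,0,0]
  ],
  "spin": [-0.003,0,0,0,0,0,0,0]
}}

```text
time: 43.7
tool_pos: [491.4, 385.3, 19.8]
tcp_rot: [-3.141, -0.002, -0.075]
contact_force: [-0.5, 0.5, 0.5]
grip_width: 62.0
finger_force: 0.0
```

```bash
python3 go.py 490.5 385.3 4.8 -4.6
```

```text
t 43.7 pos [491.4 385.3  19.8] yaw -4.31 q [ 0.54  0.73  1.46 -0.    0.94  2.19] F [-0.5  0.5  0.5] W 62.0
now axes [-0.0046  0.0005  0.0749] final axes [-0.0046  0.0006  0.0749] spin 0.0032 dist 15
```

Emit:
{"method": "servo_tool", "body": {
  "linear": [
    [-0.003,0,0.04],
    [0,0,0.02],
    [0,0,0.009],
    [0,0,0],
    [0,0,0],
    [0,0,0],
    [0,0,0],
    [0,0,0]
  ],
  "spin": [0.003,0,0,0,0,0,0,0]
}}

```text
time: 44.7
tool_pos: [490.4, 385.1, 4.9]
tcp_rot: [3.142, -0.0, -0.08]
contact_force: [-0.1, -0.3, 0.1]
grip_width: 62.0
finger_force: 0.0
```

Emit:
{"method": "servo_tool", "body": {
  "linear": [
    [0,0,0],
    [0,0,0],
    [0,0,0],
    [0,0,0],
    [0,0,0],
    [0,0,0],
    [0,0,0],
    [0,0,0]
  ],
  "spin": [0,0,0,0,0,0,0,0],
  "hand": -1
}}

```text
time: 45.7
tool_pos: [490.4, 385.1, 4.9]
tcp_rot: [3.142, -0.0, -0.08]
contact_force: [0.2, 0.8, -0.0]
grip_width: 33.4
finger_force: 30.0
```

Emit:
{"method": "servo_tool", "body": {
  "linear": [
    [0,0,-0.1],
    [0,0,-0.25],
    [0,0,-0.3],
    [0,0,-0.1],
    [0,0,0],
    [0,0,0],
    [0,0,0],
    [0,0,0]
  ],
  "spin": [0,0,0,0,0,-0.032,0,0]
}}

```text
time: 46.7
tool_pos: [489.8, 384.7, 153.4]
tcp_rot: [3.14, 0.002, -0.031]
contact_force: [-0.3, 0.3, -2.6]
grip_width: 33.7
finger_force: 30.0
```

```bash
python3 go.py 570.4 81.6 146 -1.7
```

```text
t 46.7 pos [489.8 384.7 153.4] yaw -1.77 q [ 0.54  0.58  1.34 -0.    1.22  2.14] F [-0.3  0.3 -2.6] W 33.7
now axes [0.4493 1.5025 0.0371] final axes [0.4476 1.5031 0.0371] spin -0.0007 dist 314
```

Emit:
{"method": "servo_tool", "body": {
  "linear": [
    [0.05,0.15,0],
    [0.075,0.25,0],
    [0.075,0.25,0],
    [0.075,0.25,0],
    [0.075,0.25,0],
    [0.07,0.22,0],
    [0.03,0.133,0],
    [0,0,0]
  ],
  "spin": [0,0,0,0,0,0,0,0]
}}

```text
time: 47.7
tool_pos: [571.5, 79.9, 154.3]
tcp_rot: [3.141, 0.001, -0.034]
contact_force: [-1.0, 0.4, -1.7]
grip_width: 33.6
finger_force: 30.0
```

Emit:
{"method": "servo_tool", "body": {
  "linear": [
    [0,0,0.1],
    [0,0,0.2],
    [0,0,0.15],
    [0,0,0.05],
    [0,0,0],
    [0,0,0],
    [0,0,0],
    [0,0,0]
  ],
  "spin": [0,0,0,0,0,0,0,0]
}}

```text
time: 48.7
tool_pos: [571.7, 81.9, 55.6]
tcp_rot: [3.142, -0.001, -0.03]
contact_force: [-0.3, -0.5, -3.1]
grip_width: 33.5
finger_force: 30.0
```

```bash
python3 go.py 570.4 81.6 37.3 -1.7
```

```text
t 48.7 pos [571.7  81.9  55.6] yaw -1.72 q [ 0.01  0.62  1.58 -0.    0.94  1.61] F [-0.3 -0.5 -3.1] W 33.5
now axes [-0.0064  0.0018  0.0917] final axes [-0.0065  0.0018  0.0917] spin -0.0002 dist 18
```

Emit:
{"method": "servo_tool", "body": {
  "linear": [
    [-0.004,0.001,0.04],
    [0,0,0.03],
    [0,0,0.02],
    [0,0,0],
    [0,0,0],
    [0,0,0],
    [0,0,0],
    [0,0,0]
  ],
  "spin": [0,0,0,0,0,0,0,0]
}}

```text
time: 49.7
tool_pos: [570.4, 81.7, 36.9]
tcp_rot: [3.141, 0.0, -0.03]
contact_force: [-1.6, -0.3, 0.3]
grip_width: 33.6
finger_force: 30.0
```

Emit:
{"method": "servo_tool", "body": {
  "linear": [
    [0,0,0],
    [0,0,0],
    [0,0,0],
    [0,0,0],
    [0,0,0],
    [0,0,-0.1],
    [0,0,-0.3],
    [0,0,-0.2]
  ],
  "spin": [0,0,0,0,0,0,0,0],
  "hand": 0.35
}}

```text
time: 50.7
tool_pos: [571.1, 81.8, 159.3]
tcp_rot: [-3.142, -0.002, -0.03]
contact_force: [0.7, -0.1, -0.3]
grip_width: 62.2
finger_force: 0.0
```

```bash
python3 go.py 495.8 461.2 150 -4.6
```

```text
t 50.7 pos [571.1  81.8 159.3] yaw -1.71 q [ 0.01  0.49  1.48 -0.    1.17  1.61] F [ 0.7 -0.1 -0.3] W 62.2
now axes [-0.433  -1.885   0.0466] final axes [-0.5275 -1.8608  0.0466] spin 0.0321 dist 387
```

Emit:
{"method": "servo_tool", "body": {
  "linear": [
    [0,0,0],
    [-0.075,-0.266,0],
    [-0.075,-0.266,0],
    [-0.075,-0.266,0],
    [-0.075,-0.266,0],
    [-0.075,-0.266,0],
    [-0.075,-0.266,0],
    [-0.075,-0.265,0]
  ],
  "spin": [0.032,0,0,0,0,0,0,0]
}}

```text
time: 51.7
tool_pos: [495.1, 462.9, 156.9]
tcp_rot: [3.142, -0.0, -0.08]
contact_force: [0.7, 0.3, 0.4]
grip_width: 61.7
finger_force: 0.0
```

Emit:
{"method": "servo_tool", "body": {
  "linear": [
    [0,0,0],
    [0,0,0.15],
    [0,0,0.25],
    [0,0,0.2],
    [0,0,0.08],
    [0,0,0],
    [0,0,0],
    [0,0,0]
  ],
  "spin": [0,0,0,0,0,0,0,0]
}}

```text
time: 52.7
tool_pos: [496.6, 461.8, 22.8]
tcp_rot: [-3.14, -0.003, -0.08]
contact_force: [-0.4, 0.0, 0.9]
grip_width: 62.0
finger_force: 0.0
```

```bash
python3 go.py 495.8 461.2 5 -4.6
```

```text
t 52.7 pos [496.6 461.8  22.8] yaw -4.59 q [ 0.64  0.81  1.28 -0.    1.04  2.29] F [-0.4  0.   0.9] W 62.0
now axes [-0.0037  0.0031  0.0892] final axes [-0.0037  0.0031  0.0892] spin 0.0001 dist 18
```

Emit:
{"method": "servo_tool", "body": {
  "linear": [
    [0,0.002,0.04],
    [0,0,0.03],
    [0,0,0.012],
    [0,0,0],
    [0,0,0],
    [0,0,0],
    [0,0,0],
    [0,0,0]
  ],
  "spin": [0,0,0,0,0,0,0,0]
}}

```text
time: 53.7
tool_pos: [495.7, 460.8, 4.4]
tcp_rot: [3.142, -0.0, -0.08]
contact_force: [0.2, 0.1, -0.1]
grip_width: 62.0
finger_force: 0.0
```

Emit:
{"method": "servo_tool", "body": {
  "linear": [
    [0,0,0],
    [0,0,0],
    [0,0,0],
    [0,0,0],
    [0,0,0],
    [0,0,0],
    [0,0,0],
    [0,0,0]
  ],
  "spin": [0,0,0,0,0,0,0,0],
  "hand": -1
}}

```text
time: 54.7
tool_pos: [495.6, 460.8, 4.5]
tcp_rot: [-3.142, -0.0, -0.08]
contact_force: [-0.4, 1.7, -0.8]
grip_width: 34.0
finger_force: 29.9
```

Emit:
{"method": "servo_tool", "body": {
  "linear": [
    [0,0,-0.1],
    [0,0,-0.25],
    [0,0,-0.3],
    [0,0,-0.1],
    [0,0,0],
    [0,0,0],
    [0,0,0],
    [0,0,0]
  ],
  "spin": [0,0,0,0,0,-0.032,0,0]
}}

```text
time: 55.7
tool_pos: [495.2, 460.4, 153.4]
tcp_rot: [3.14, 0.002, -0.031]
contact_force: [0.9, 0.6, -2.3]
grip_width: 33.8
finger_force: 29.9
```

```bash
python3 go.py 566.8 -35.2 150 -1.7
python3 - <<'E'
from seg import *
from plant import optics
T=Cam(optics.capture("top"));S=Cam(optics.capture("scene"))
x0,y0,x1,y1=(298,145,394,230);i=cv2.resize(T.im[y0:y1,x0:x1],None,fx=6,fy=6,interpolation=cv2.INTER_CUBIC);h=cv2.cvtColor(i,cv2.COLOR_BGR2HSV).astype(int)
m=(blue(h[...,0],h[...,1],h[...,2],i)&(h[...,2]>150)).astype(np.uint8)
for k in cv2.findContours(m,cv2.RETR_EXTERNAL,cv2.CHAIN_APPROX_NONE)[0]:
  if cv2.contourArea(k)>900:
    q=(cv2.approxPolyN(cv2.convexHull(k),4,ensure_convex=True).reshape(-1,2)+.5)/6-.5+[x0,y0];P=T.plane(q,48)[:,:2];print(P.round(1).tolist(),P.mean(0))
cv2.imwrite("pics/f1.png",cv2.hconcat([cv2.resize(S.im[155:245,265:385],(480,360),interpolation=2),cv2.resize(T.im[145:235,297:377],(320,360),interpolation=2)]))
E
```

```text
t 55.7 pos [495.2 460.4 153.4] yaw -1.77 q [ 0.64  0.68  1.16 -0.    1.31  2.24] F [ 0.9  0.6 -2.3] W 33.8
now axes [0.4343 2.4659 0.0168] final axes [0.4314 2.4664 0.0168] spin -0.0007 dist 501
[[530.7, 68.4], [507.8, 68.3], [509.0, 101.5], [531.5, 100.3]] [519.78107161  84.62637462]
[[637.6, 60.0], [597.2, 59.9], [599.7, 102.8], [637.5, 102.0]] [618.00569105  81.20097775]
```

View pics/f1.png

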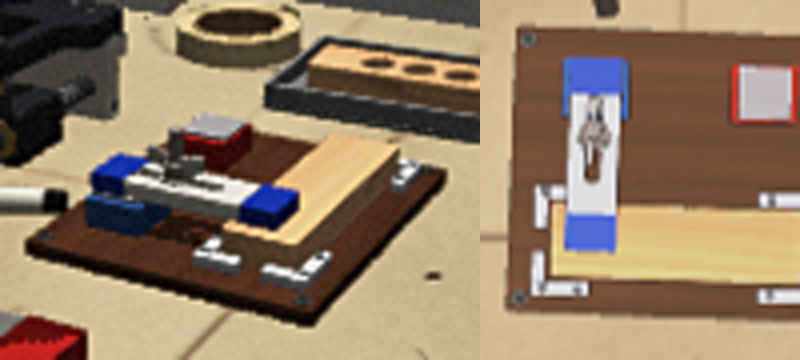

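Emit:
{"method": "servo_tool", "body": {
  "linear": [
    [0.03,0.15,0],
    [0.05,0.285,0],
    [0.05,0.285,0],
    [0.05,0.285,0],
    [0.05,0.285,0],
    [0.05,0.285,0],
    [0.05,0.285,0],
    [0.05,0.285,0]
  ],
  "spin": [0,0,0,0,0,0,0,0]
}}

```text
time: 56.8
tool_pos: [558.9, 27.8, 154.7]
tcp_rot: [3.141, -0.001, -0.03]
contact_force: [0.2, 1.1, -2.2]
grip_width: 33.5
finger_force: 30.0
```

Emit:
{"method": "servo_tool", "body": {
  "linear": [
    [0.04,0.22,0],
    [0.011,0.1,0],
    [0,0,0.1],
    [0,0,0.2],
    [0,0,0.15],
    [0,0,0.05],
    [0,0,0],
    [0,0,0]
  ],
  "spin": [0,0,0,0,0,0,0,0]
}}

```text
time: 57.8
tool_pos: [568.0, -34.5, 55.9]
tcp_rot: [3.141, -0.003, -0.03]
contact_force: [0.6, 0.8, -1.9]
grip_width: 33.6
finger_force: 29.9
```

Emit:
{"method": "servo_tool", "body": {
  "linear": [
    [0,0,0],
    [0,0,0],
    [0,0,0],
    [0,0,0],
    [0,0,0],
    [0,0,0],
    [0,0,0],
    [0,0,0]
  ],
  "spin": [0,0,0,0,0,0,0,0]
}}

```text
time: 58.8
tool_pos: [567.0, -34.6, 54.5]
tcp_rot: [3.142, 0.0, -0.03]
contact_force: [0.0, 0.9, -2.4]
grip_width: 33.3
finger_force: 29.9
```

```bash
python3 go.py 566.8 -35.4 36.8 -1.7
```

```text
t 58.8 pos [567.  -34.6  54.5] yaw -1.71 q [-0.2   0.61  1.61 -0.    0.92  1.4 ] F [ 0.   0.9 -2.4] W 33.3
now axes [-0.001   0.004   0.0884] final axes [-0.001   0.004   0.0884] spin -0.0001 dist 18
```

Emit:
{"method": "servo_tool", "body": {
  "linear": [
    [0,0.004,0.04],
    [0,0,0.03],
    [0,0,0.018],
    [0,0,0],
    [0,0,0],
    [0,0,0],
    [0,0,0],
    [0,0,0]
  ],
  "spin": [0,0,0,0,0,0,0,0]
}}

```text
time: 59.8
tool_pos: [567.0, -35.4, 36.9]
tcp_rot: [3.142, -0.0, -0.03]
contact_force: [0.2, 1.2, -3.0]
grip_width: 33.5
finger_force: 29.9
```

Emit:
{"method": "servo_tool", "body": {
  "linear": [
    [0,0,0],
    [0,0,0],
    [0,0,0],
    [0,0,0],
    [0,0,0],
    [0,0,-0.1],
    [0,0,-0.3],
    [0,0,-0.3]
  ],
  "spin": [0,0,0,0,0,0,0,0],
  "hand": 0.35
}}

```text
time: 60.8
tool_pos: [566.6, -35.3, 178.2]
tcp_rot: [-3.141, 0.001, -0.03]
contact_force: [1.3, -0.6, -0.8]
grip_width: 62.1
finger_force: 0.0
```

Emit:
{"method": "servo_tool", "body": {
  "linear": [
    [0,-0.2,-0.1],
    [0,-0.3,0],
    [0,-0.3,0],
    [0,-0.3,0],
    [0,-0.3,0],
    [0,-0.2,0],
    [0,0,0],
    [0,0,0]
  ],
  "spin": [0,0,0,0,0,0,0,0]
}}

```text
time: 61.8
tool_pos: [576.4, 284.0, 196.6]
tcp_rot: [3.141, 0.0, -0.03]
contact_force: [0.9, 0.6, 0.7]
grip_width: 62.1
finger_force: 0.0
```

```bash
python3 go.py 566.8 -35.4 36.8 -1.7
python3 - <<'E'
from seg import *
from plant import optics
T=Cam(optics.capture("top"));S=Cam(optics.capture("scene"))
x0,y0,x1,y1=(298,145,394,230);i=cv2.resize(T.im[y0:y1,x0:x1],None,fx=6,fy=6,interpolation=cv2.INTER_CUBIC);h=cv2.cvtColor(i,cv2.COLOR_BGR2HSV).astype(int)
for f in (red,blue):
 m=(f(h[...,0],h[...,1],h[...,2],i)&(h[...,2]>150)).astype(np.uint8)
 for k in cv2.findContours(m,cv2.RETR_EXTERNAL,cv2.CHAIN_APPROX_NONE)[0]:
  if cv2.contourArea(k)>900:
    q=(cv2.approxPolyN(cv2.convexHull(k),4,ensure_convex=True).reshape(-1,2)+.5)/6-.5+[x0,y0];P=T.plane(q,48)[:,:2];print(P.round(1).tolist(),P.mean(0).round(1))
cv2.imwrite("pics/g1.png",cv2.hconcat([cv2.resize(S.im[145:245,270:410],(476,340),interpolation=2),cv2.resize(T.im[145:235,297:382],(320,340),interpolation=2)]))
E
```

```text
t 61.8 pos [576.4 284.  196.6] yaw -1.7 q [ 0.34  0.58  1.21 -0.    1.34  1.94] F [0.9 0.6 0.7] W 62.1
now axes [-8.0000e-04  1.5976e+00  7.9910e-01] final axes [-8.0000e-04  1.5976e+00  7.9910e-01] spin -0.0 dist 357
[[527.1, -50.8], [503.8, -50.7], [503.6, -15.2], [527.9, -16.2]] [515.6 -33.2]
[[635.4, -58.0], [594.5, -54.2], [594.3, -10.9], [635.7, -11.0]] [615.  -33.5]
[[530.7, 67.9], [507.8, 68.3], [509.0, 101.5], [532.0, 100.3]] [519.9  84.5]
[[637.6, 60.0], [597.2, 59.9], [599.7, 102.3], [637.5, 102.5]] [618.   81.2]
```

View pics/g1.png

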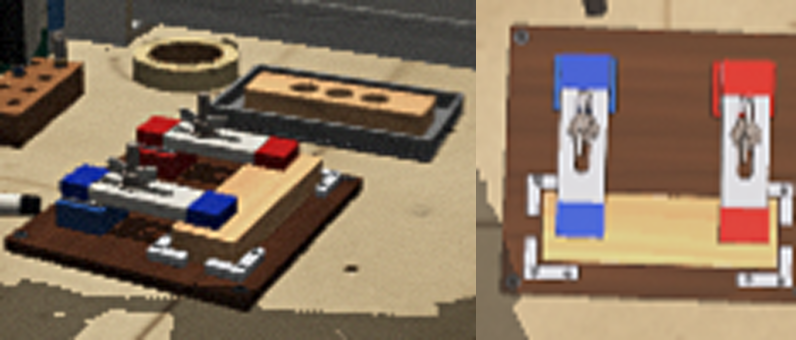

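```bash
python3 -c "
from plant import workorder; print(workorder.close_job())"
```

```text
the job is handed in; nothing more can be done
None
```

The job is handed in at about 62 s: the stand lies flat in the tray, the blank is fully down in the nest, and both straps lie flat across their own heel blocks and the blank. Blue is within 0.5 mm of where it lay; red is about 1.8 mm to one side.

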